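Unhook the square draining basket and stand it in the tray

TASK

Two steel baskets hang by their handle bars on hook stands beside the pass. Lift the square basket straight up until its handle bar is clear of the upturned hook tips, bring it off the hook and lower it into the black tray, setting it down flat inside the rim before you let go of it. Leave the round basket hanging where it is.

Things in the scene. Friction and masses are not known exactly. Their poses are not given: they have to be found in the camera images.
- square_basket: Rectangular sheet-steel basket, loose, 0.25-0.5 kg: 100 (x) x 120 (y) x 65 mm deep. Origin: centre of underside, z up. Rigid bail: a round bar 10 mm thick, 120 mm long along y, centred 165 mm above the origin, on a thin leg at each end (y = -60, +60). The bar rests on the stand's two prongs; grip its middle, between the prongs, fingers closing along x. It swings freely about the bar in the grip.
- hook_stand: Its fixed stand. Origin on the counter below the seat, z up. Base x -60 to 120, y +-60 mm, 12 high. Uprights at x 85, y +-40, 250 high; from each an 8 mm prong runs to -x (top 210 above counter), then up at x -20 to a tip 250 high: hook 40 deep. Bar lies at x 0 to 10, z 215. Lifted over 85, the rim hits the prongs. Above the tips it comes off to -x; prongs stay inside the bail for the first 80 mm.
- tray: Black tray fixed on the counter between the stands, open at the top: 210 mm along x, 200 mm along y, rim 22 mm high, walls and floor 4 mm thick (inside 202 x 192 mm). Origin: centre of its underside, z up. The square basket fits in it at any yaw.
- round_basket: Round sheet-steel basket, 120 mm across, 65 mm deep, with the same bail, hanging the same way on an identical stand on the other side of the tray. To be left alone. Origin: centre of its underside, z up.
Things that resemble listed ones, but are neither listed nor needed, are in the scene too. What is shaped like the square_basket but red is not meant.

How it is judged (in metres and radians):
On the way, in this order (a step that is already met when the one before it is completed fails the run):
1. the square basket is lifted past the hook tips (underside more than 88 mm above the counter) while still over its stand (z of square_basket in the frame of hook_stand above 0.088 m and horizontal distance between square_basket and hook_stand below 0.08 m), for 0.1 s.
2. it is lowered inside the tray, underside within 20 mm of the tray's underside, while the fingers still hold it (horizontal distance between square_basket and tray below 0.065 m and z of square_basket in the frame of tray below 0.02 m and contact force between the fingers and square_basket above 0.5 N), for 0.05 s.
At the end, for the whole second after the job is handed in: The square basket stands flat on the tray's floor inside the rim (centre within 65 mm of the tray's centre, underside less than 10 mm above the tray's underside, tilted less than 0.1 rad), released and at rest; the round basket still hangs within 50 mm of where it was (horizontal distance between square_basket and tray below 0.065 m and z of square_basket in the frame of tray below 0.01 m and angle between square_basket's own z axis and vertical below 0.1 rad and linear speed of square_basket below 0.03 m/s and distance of round_basket from where it was at the start of the episode below 0.05 m); the robot touches nothing.
It fails at once if the round basket is knocked, moved more than 50 mm or unhooked (distance of round_basket from where it was at the start of the episode above 0.05 m).
It also fails if it takes over 45 s, if anything falls off the work surface, if the arm or the gripper's body presses on something with over 40 N, if the wrist force passes 120 N, or if a joint passes its speed limit or range.

ROBOT

A 6-joint arm with a two-finger parallel gripper is mounted at the origin on the work surface. World frame = base frame: x ahead of the robot, y to its left, z up, the work surface at z = 0. Lengths are in m, angles in degrees, forces in N, time in s.
With the tool pointing down it reaches from about 0.25 to 0.725 m from the base axis. Payload 9.7 kg.
Tool frame: the origin (TCP) lies at the very end of the fingers, on their centre line; the grasp point (between the pads) lies 19 mm behind it; z points along the fingers, y is the direction in which the jaws open and shut (so a half turn about z gives the same grasp; the last joint's range is limited). The gripper opens to 85 mm and grips with 20 to 120 N. Pads are 22 mm wide; open, the fingers measure 114 mm over their backs; the gripper's body (76 mm by 85 mm) begins 54 mm behind the grasp point. The pads swing forward as they close: fully open they stand 13 mm farther back than shut.
Start: joints at [-73.167, 4.979, 10.078, 95.1, 0, 90], TCP at [0.159, -0.526, 0.231] pointing down, gripper open.
Joint ranges: [-179.16, 179.16], [-48.56, 103.87], [-65.8, 70.77], [-126.05, 130.52], [-82.76, 87.17], [-180, 180]. Speed limits (degrees/s): [127.2, 127.2, 147.25, 180, 180, 180].

INTERFACE

Orientations are given as [roll, pitch, yaw] about the fixed x, y, z axes, in that order (R = Rz(yaw) Ry(pitch) Rx(roll)).
In Python, from workcell import bot gives the robot as it stands.
- The arm moves only by the shell command python3 -m pendant 'ROWS' [FORCE]. ROWS is JSON, a list that holds one entry, the list of rows, each a list of 7 numbers: the shift along the tool's x, y, z in cm, then the turn, a rotation vector about the tool's x, y, z in rad, then the opening in per cent of the stroke, from 0 (shut) to 100 (fully open). In form: [[[dx, dy, dz, ax, ay, az, gripper], ...]]. A call has 1 to 5 rows; each row shifts and turns the pose as measured when the row begins, along the tool's axes as they then stand; what a row does not reach is not made up. A row lasts 1/12 s, in which the tool goes at most 41.7 mm and 7.16 degrees, less where a joint would pass 70% of its speed; a pose out of reach is approached as far as the arm can. A call with a gripper value outside its range is refused whole. The fingers move at their own pace and stop on an object; FORCE is the grip in N (left out, the last holds). Time passes only in rows, so rows that do not move let the fingers close. It gives the time, the measured TCP pose, the force and the opening at its end, in the units of the state.
- bot.get_obs(): the state, without advancing time (a new reading comes with each control period).
- bot.camera(name): name is "side" or "top" or "wrist"; returns the picture (420x560x3 uint8, red, green, blue); there is no depth.
- bot.get_calibration(name): a dict with "intrinsics" (3x3 intrinsics, pixels), "pose" (4x4, takes a point from camera to world coordinates); the wrist camera has in their place "T_tool_cam" (4x4, takes a point from camera to tool coordinates, whose origin is the TCP and whose axes are the flange's). Camera axes: x right, y down, z forward; pixel columns grow to the right and rows downward; lengths in m; the calibration is good to about 2 mm. A picture is of the moment at which its call begins: read the wrist's pose just before it. get_calibration takes no time and is no camera call.
- bot.job_done(): hands the job in, once; it reports no verdict.
Trained networks look in the newest picture that a camera, given by its name, has taken for a name from the list of things; names that differ only in an ending like _2 or _b are one class to them, and where a whole thing is asked for, a point or a joint stands for the part that bears it (a point fixed in the world has none). Each returns a list of dicts, best first, with "confidence" (0 to 1); they miss things now and then, are a little off and sometimes report something else, mostly with a low value. They report only what shows in the picture. A call takes as long as a camera call. They do not tell look-alikes from the thing itself.
- bot.masks_of(camera, thing): "pixels" (420x560 bool, what is visible of it) and "extent" ([left, top, right, bottom] in pixels, round what is visible of it).
- bot.mark_of(camera, thing): "uv" ([column, row] in pixels: a listed point, or the origin of a listed thing).
The state is a dict: "time": time; "q": joint angles; "qd": joint speeds; "joint_efforts": joint torques, N m; "ee_pos": TCP position; "tcp_rot": TCP orientation; "wrist_force": force on the tool from outside, world axes, zero at the start; "torque": the same for the moment, N m; "opening": finger opening in m.
Only numpy, scipy, OpenCV 4.12 (cv2) and the standard library are available. Lean on these libraries where they do the work, as an engineer would, in place of code of your own. Each camera call takes 0.05 s, during which the arm holds its last target. There are 200 camera calls.

## Working session

There is one attempt and no reset: what is moved stays moved. The work goes in short steps, Python scripts to look and compute and a shell command to move; the robot and the scene stay as the last step left them, time stands still between calls to the robot, and variables do not carry over. Pictures are saved under pics/ and viewed, about 8 in all and at most 12, crops included, and the job is handed in when it is done.

```bash
mkdir -p pics; ls
cat > h.py <<'E'
import numpy as np, cv2
from workcell import bot
def snap(c,fn):
    im=bot.camera(c); cv2.imwrite('pics/'+fn,im[:,:,::-1]); return im
def ray(c,uv):
    k=bot.get_calibration(c); K=np.array(k['intrinsics']); T=np.array(k['pose'])
    d=T[:3,:3]@np.linalg.solve(K,[uv[0],uv[1],1]); return T[:3,3],d
def atz(c,uv,z):
    o,d=ray(c,uv); return o+d*(z-o[2])/d[2]
def proj(c,p):
    k=bot.get_calibration(c); K=np.array(k['intrinsics']); T=np.linalg.inv(np.array(k['pose']))
    q=K@(T[:3,:3]@np.array(p)+T[:3,3]); return q[:2]/q[2]
def tri(a,uva,b,uvb):
    o1,d1=ray(a,uva);o2,d2=ray(b,uvb)
    s=np.linalg.lstsq(np.c_[d1,-d2],o2-o1,rcond=None)[0]
    p,q=o1+s[0]*d1,o2+s[1]*d2; return (p+q)/2,np.linalg.norm(p-q)
E
python3 - <<'E'
from h import *
np.set_printoptions(precision=4,suppress=True)
ims=[]
for c in('top','side'):
    im=snap(c,c+'0.png')
    k=bot.get_calibration(c);print(c,k['intrinsics'],k['pose'])
    for t in('square_basket','hook_stand','tray','round_basket'):
        print(c,t,[(np.round(m['uv']),round(m['confidence'],2)) for m in bot.mark_of(c,t)], [(m['extent'],round(m['confidence'],2)) for m in bot.masks_of(c,t)])
print(bot.get_obs())
E
```

```text
pics
top [[522.1788   0.     278.4315]
 [  0.     522.1788 215.481 ]
 [  0.       0.       1.    ]] [[-0.025  -0.9964  0.0815  0.3733]
 [-0.9996  0.024  -0.0137 -0.0082]
 [ 0.0117 -0.0818 -0.9966  1.095 ]
 [ 0.      0.      0.      1.    ]]
top square_basket [(array([138., 133.]), 0.89), (array([166., 303.]), 0.61)] [([118.2, 267.0, 204.6, 339.5], 0.75), ([77.3, 93.5, 175.4, 164.2], 0.72)]
top hook_stand [] [([82.2, 55.0, 185.0, 176.4], 0.84)]
top tray [(array([274., 208.]), 0.57)] [([222.6, 152.6, 328.2, 260.1], 0.92)]
top round_basket [(array([415., 169.]), 0.97), (array([139., 133.]), 0.5)] [([389.4, 134.9, 484.3, 199.0], 0.9)]
side [[428.3935   0.     284.8323]
 [  0.     428.3935 206.968 ]
 [  0.       0.       1.    ]] [[-0.972  -0.1408  0.1879  0.2856]
 [-0.2347  0.612  -0.7552  0.6675]
 [-0.0086 -0.7782 -0.6279  0.6255]
 [ 0.      0.      0.      1.    ]]
side square_basket [(array([146., 293.]), 0.66), (array([346., 330.]), 0.63)] [([89.1, 194.4, 194.4, 331.4], 0.6), ([299.7, 239.0, 399.5, 370.4], 0.58)]
side hook_stand [(array([157., 310.]), 0.6)] [([57.8, 176.1, 207.4, 349.8], 0.67)]
side tray [(array([272., 224.]), 0.59)] [([208.8, 183.8, 334.0, 270.6], 0.55), ([58.0, 172.5, 206.3, 349.0], 0.47)]
side round_basket [(array([281., 139.]), 0.84)] [([261.2, 68.2, 300.4, 149.6], 0.73)]
{'time': 0.9, 'q': array([-73.1673,   4.9775,  10.0771,  95.1001,  -0.0015,  89.998 ]), 'qd': array([-0.0497,  0.0685, -0.0338,  0.0253, -0.0428, -0.0789]), 'joint_efforts': array([ -0.0015, -52.009 ,  46.4865,   0.0012,  -0.0001,   0.    ]), 'ee_pos': array([ 0.1593, -0.5264,  0.2313]), 'tcp_rot': array([-179.9994,    0.0015,   16.8347]), 'wrist_force': array([ 0.0786, -0.2235,  0.9559]), 'torque': array([-0.0216, -0.0258,  0.0654]), 'opening': 0.08560848221643926}
```

```bash
cd pics; python3 -c "
import cv2
a=cv2.imread('top0.png');cv2.imwrite('t1.png',cv2.resize(a,(800,600),interpolation=cv2.INTER_CUBIC))
a=cv2.imread('side0.png');cv2.imwrite('s1.png',cv2.resize(a,(800,600),interpolation=cv2.INTER_CUBIC))"
```

```text
(no output)
```

View pics/t1.png

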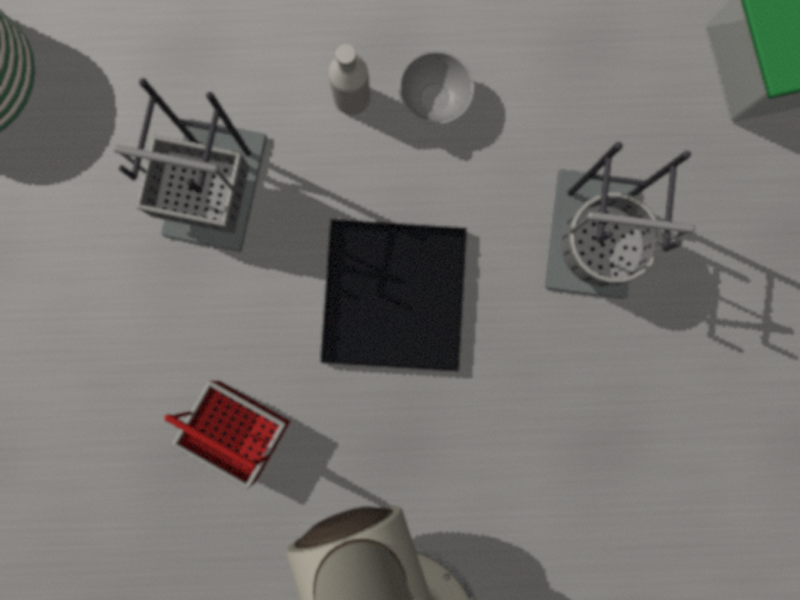

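View pics/s1.png

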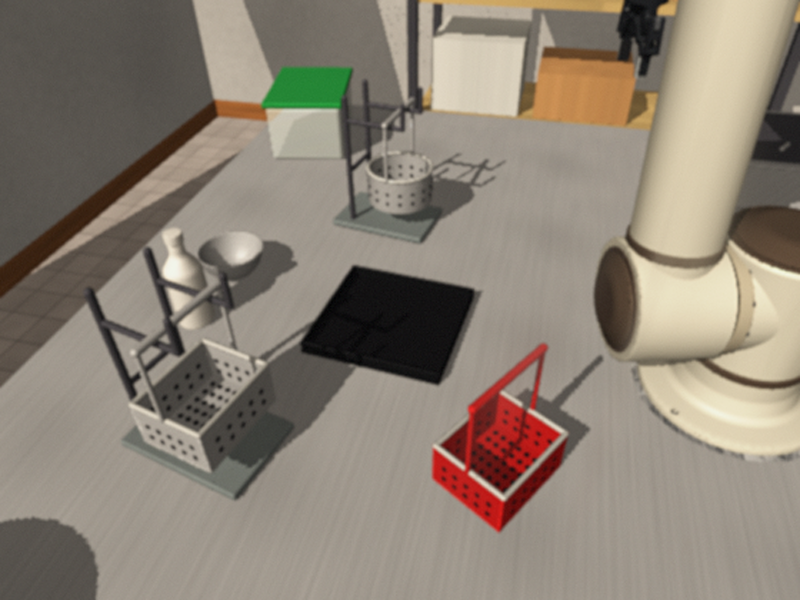

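The top view shows the square basket on its stand at about (190,180) in the 800×600 picture, the tray at (395,295), the round basket at (610,235), and the red decoy at (230,435). In the side view the square basket's bar runs from about (136,352) to (224,280). Next I'll zoom in for accurate points.

```bash
cd pics; python3 -c "
import cv2,numpy as np
a=cv2.imread('top0.png')[50:180,70:195];b=cv2.imread('side0.png')[165:355,55:210]
a=cv2.resize(a,None,fx=3.2,fy=3.2,interpolation=cv2.INTER_CUBIC);b=cv2.resize(b,None,fx=2.5,fy=2.5,interpolation=cv2.INTER_CUBIC)
o=np.zeros((480,800,3),np.uint8);o[:a.shape[0],:a.shape[1]]=a;o[:b.shape[0],405:405+b.shape[1]]=b[:475]
cv2.imwrite('z1.png',o)"
```

```text
(no output)
```

View pics/z1.png

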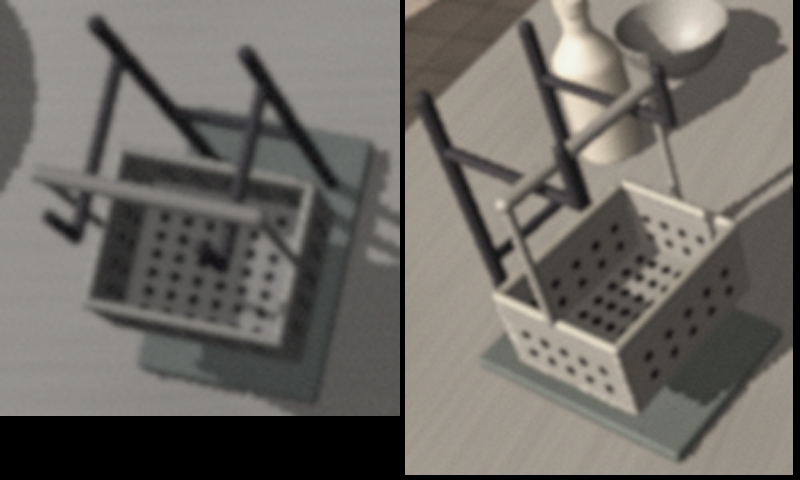

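```bash
cat > m.py <<'E'
from h import *
from scipy.optimize import least_squares
np.set_printoptions(precision=4,suppress=True)
T=lambda x,y:(70+x/3.2,50+y/3.2)
S=lambda x,y:(55+(x-405)/2.5,165+y/2.5)
obs=[('top',T(97,20),(.085,.04,.25)),('top',T(247,52),(.085,-.04,.25)),('top',T(47,216),(-.02,.04,.25)),('top',T(205,250),(-.02,-.04,.25)),
('top',T(372,143),(.12,-.06,.012)),('top',T(318,402),(-.06,-.06,.012)),('top',T(142,365),(-.06,.06,.012)),
('side',S(423,97),(.085,.04,.25)),('side',S(527,28),(.085,-.04,.25)),('side',S(562,150),(-.02,.04,.25)),('side',S(657,67),(-.02,-.04,.25)),
('side',S(678,460),(-.06,.06,.012)),('side',S(780,330),(-.06,-.06,.012)),('side',S(483,358),(.12,.06,.012))]
def W(q,p):
    c,s=np.cos(q[2]),np.sin(q[2]);return np.array([q[0]+c*p[0]-s*p[1],q[1]+s*p[0]+c*p[1],p[2]])
f=lambda q:np.concatenate([proj(c,W(q,p))-uv for c,uv,p in obs])
r=least_squares(f,[.5,.27,-.15],loss='soft_l1')
print('stand',r.x[:2],np.degrees(r.x[2]));print(f(r.x).reshape(-1,2).round(1))
L=tri('top',T(38,174),'side',S(504,205));R=tri('top',T(260,214),'side',S(656,89))
print('bar',L,R,'len',np.linalg.norm(L[0]-R[0]),'yaw',np.degrees(np.arctan2(*(R[0]-L[0])[:2]*[1,-1])))
for b in(0,.005,.01):print('pred bar c',W(r.x,(b,0,.215)),'resid',[(proj(c,W(r.x,(b,y,.215)))-uv).round(1) for c,uv,y in(('top',T(36,174),.06),('top',T(262,215),-.06),('side',S(502,205),.06),('side',S(658,88),-.06))])
c=np.array([atz('top',(x*.7,y*.7),.022) for x,y in((331,220),(466,228),(459,370),(322,362))])
print('tray',c,c.mean(0),[np.linalg.norm(c[i]-c[i-1]) for i in range(4)])
E
python3 m.py
```

```text
stand [0.6215 0.2518] -13.16576118892513
[[-1.4  0.6]
 [-1.1  0.4]
 [-0.6  0.2]
 [-2.4 -0.6]
 [-0.2 -0.8]
 [-2.1  0.7]
 [-3.2  0.6]
 [ 0.1 -4.2]
 [-0.1 -4.8]
 [-0.3 -4.3]
 [ 0.7 -2.8]
 [-0.1 -3.6]
 [ 1.5 -3.3]
 [-2.2 -2.3]]
bar (array([0.6462, 0.3137, 0.2103]), np.float64(0.0010560548616344312)) (array([0.6193, 0.194 , 0.2064]), np.float64(0.00611673749341642)) len 0.12273127151571897 yaw -12.697976648085424
pred bar c [0.6215 0.2518 0.215 ] resid [array([1.5, 5.2]), array([-0.6,  6.6]), array([ 8.8, -2.9]), array([ 3. , -3.5])]
pred bar c [0.6264 0.2506 0.215 ] resid [array([2.2, 2.4]), array([0. , 3.8]), array([ 6.1, -4. ]), array([ 0.5, -4.3])]
pred bar c [0.6312 0.2495 0.215 ] resid [array([ 2.9, -0.4]), array([0.7, 1. ]), array([ 3.5, -5.1]), array([-2. , -5.2])]
tray [[ 0.5916  0.0711  0.022 ]
 [ 0.5753 -0.1253  0.022 ]
 [ 0.3694 -0.1085  0.022 ]
 [ 0.3857  0.0876  0.022 ]] [ 0.4805 -0.0188  0.022 ] [np.float64(0.20652196223016), np.float64(0.19701436369141326), np.float64(0.2066101207980522), np.float64(0.19679520732374364)]
```

Stand yaw is about −13° and the bar centre is near (0.630, 0.250, 0.215), with a plausible length of 123 mm. The tray is at (0.4805, −0.019), and its measured sides match. I'll go up while turning the tool to yaw 77°, then cross at small radius to keep clear of the round basket.

```bash
python3 -m pendant '[[[0,0,-2,0,0,-0.117,100],[0,0,-2,0,0,-0.117,100],[0,0,-2,0,0,-0.117,100],[0,0,-2,0,0,-0.117,100],[0,0,-2,0,0,-0.117,100]]]'; python3 -m pendant '[[[0,0,-2,0,0,-0.117,100],[0,0,-2,0,0,-0.117,100],[0,0,-2,0,0,-0.117,100],[0,0,-2,0,0,-0.117,100],[0,0,0,0,0,0,100]]]'
```

```text
time: 1.32
ee_pos: [0.1588, -0.5249, 0.3299]
tcp_rot: [-179.6, -0.3, 51.5]
wrist_force: [0.1, 0.1, 1.5]
opening: 0.0852
time: 1.73
ee_pos: [0.1588, -0.5248, 0.4176]
tcp_rot: [-179.9, -0.2, 80.2]
wrist_force: [-0.3, 0.9, 1.1]
opening: 0.0854
```

```bash
python3 -m pendant '[[[3.7,1,0,0,0,0,100],[3.7,1,0,0,0,0,100],[3.7,1,0,0,0,0,100],[3.7,1,0,0,0,0,100],[3.7,1,0,0,0,0,100]]]'; python3 -m pendant '[[[3.7,1,0,0,0,0,100],[3.7,1,0,0,0,0,100],[3.7,1,0,0,0,0,100],[3.7,1,0,0,0,0,100],[3.7,1,0,0,0,0.05,100]]]';  python3 -m pendant '[[[3.7,1,0,0,0,0,100],[3.7,1,0,0,0,0,100],[3.7,1,0,0,0,0,100],[3.7,1,0,0,0,0,100],[0,0,0,0,0,0,100]]]'
```

```text
time: 2.15
ee_pos: [0.2407, -0.3534, 0.4111]
tcp_rot: [-179.6, -0.5, 79.4]
wrist_force: [1.3, 0.1, 0.4]
opening: 0.0857
time: 2.57
ee_pos: [0.3252, -0.1721, 0.4106]
tcp_rot: [-179.6, -0.5, 76.0]
wrist_force: [0.6, -0.5, -0.5]
opening: 0.0853
time: 2.98
ee_pos: [0.4031, -0.0256, 0.4101]
tcp_rot: [-179.7, -0.6, 75.8]
wrist_force: [-1.2, 0.1, 0.2]
opening: 0.0854
```

```bash
python3 -m pendant '[[[3.4,1.5,0.5,0,0,0,100],[3.4,1.5,0.5,0,0,0,100],[3.4,1.5,0.5,0,0,0,100],[3.4,1.5,0.5,0,0,0,100],[3.4,1.5,0.5,0,0,0,100]]]'; python3 -m pendant '[[[3.4,1.5,0.5,0,0,0,100],[3.4,1.5,0.5,0,0,0,100],[3.4,1.5,0.5,0,0,0,100],[3.4,1.5,0.5,0,0,0,100],[0,0,0,0,0,0,100]]]'
python3 - <<'E'
from h import *
np.set_printoptions(precision=4,suppress=True)
o=bot.get_obs();print(o['ee_pos'],o['tcp_rot'])
im=snap('wrist','w1.png');k=bot.get_calibration('wrist');print(k)
E
```

```text
time: 3.4
ee_pos: [0.5181, 0.1247, 0.3876]
tcp_rot: [179.9, -0.6, 75.4]
wrist_force: [1.0, -0.7, 0.3]
opening: 0.0854
time: 3.82
ee_pos: [0.6172, 0.2504, 0.3576]
tcp_rot: [-179.6, -0.3, 75.2]
wrist_force: [0.6, -0.5, -3.0]
opening: 0.085
[0.6172 0.2504 0.3576] [-179.6188   -0.2593   75.233 ]
{'intrinsics': array([[328.4226,   0.    , 281.2518],
       [  0.    , 328.4226, 211.2112],
       [  0.    ,   0.    ,   1.    ]]), 'T_tool_cam': array([[ 0.0011, -0.9528, -0.3036,  0.0769],
       [ 1.    ,  0.0008,  0.0009,  0.001 ],
       [-0.0006, -0.3036,  0.9528, -0.1408],
       [ 0.    ,  0.    ,  0.    ,  1.    ]])}
```

View pics/w1.png

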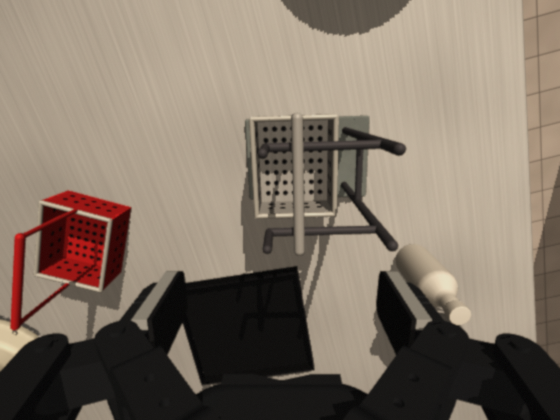

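The bar runs from (297,115) to (298,252), with hook tips at (263,152) and (267,248). It is already nearly parallel to the tool x axis. I'll convert these to world coordinates.

Run:
```python
from h import *
from scipy.spatial.transform import Rotation as R
np.set_printoptions(precision=4,suppress=True)
p=np.array([0.6172,0.2504,0.3576]);Rt=R.from_euler('xyz',[-179.62,-.26,75.23],degrees=True).as_matrix()
k=bot.get_calibration('wrist');K=np.array(k['intrinsics']);T=np.array(k['T_tool_cam'])
def w(uv,z):
    d=Rt@T[:3,:3]@np.linalg.solve(K,[*uv,1]);o=p+Rt@T[:3,3];return o+d*(z-o[2])/d[2]
a,b=w((297,115),.215),w((298,252),.215)
t1,t2=w((263,152),.25),w((267,248),.25);u1,u2=w((401,149),.25),w((393,245),.25)
print('bar',a,b,'mid',(a+b)/2,'len',np.linalg.norm(a-b),'yaw',np.degrees(np.arctan2(-(a-b)[0],(a-b)[1])))
print('tips',t1,t2,np.linalg.norm(t1-t2),'upr',u1,u2,np.linalg.norm(u1-u2), np.linalg.norm(u1-t1))
m=(t1+t2)/2;n=(u1+u2)/2;d=n-m;print('axis yaw',np.degrees(np.arctan2(d[1],d[0])),np.linalg.norm(d),'bar expected',m+d/np.linalg.norm(d)*.025)
print('bar mid in tool',Rt.T@((a+b)/2-p))
```

```text
bar [0.6481 0.3156 0.215 ] [0.6193 0.1951 0.215 ] mid [0.6337 0.2553 0.215 ] len 0.12386332655299348 yaw -13.44928196495334
tips [0.6158 0.2971 0.25  ] [0.5978 0.2209 0.25  ] 0.07837380242196115 upr [0.7162 0.2732 0.25  ] [0.6984 0.1975 0.25  ] 0.07773449280248347 0.10325682449510083
axis yaw -13.251157204870514 0.10323418625696301 bar expected [0.6312 0.2533 0.25  ]
bar mid in tool [0.0083 0.0156 0.1425]
```

Both measurements agree: bar at (0.633, 0.2545), yaw −13.3°. Descending.

```bash
python3 -m pendant '[[[0.8,1.5,0,0,0,-0.025,70],[0,0,2.5,0,0,0,70],[0,0,2.5,0,0,0,70],[0,0,2.5,0,0,0,70],[0,0,0,0,0,0,70]]]'
python3 - <<'E'
from h import *
o=bot.get_obs();print(o['ee_pos'],o['tcp_rot'],o['opening'],o['wrist_force'])
E
```

```text
time: 4.28
ee_pos: [0.6471, 0.2557, 0.2754]
tcp_rot: [-179.7, -0.2, 76.5]
wrist_force: [-0.8, 0.2, -1.0]
opening: 0.0596
[0.64712294 0.25568249 0.27535267] [-179.68111741   -0.21728225   76.45422298] 0.059614621096536285 [-0.79897197  0.16025019 -1.03477309]
```

```bash
python3 -m pendant '[[[-0.4,-1.3,0,0,0,0,70],[0,0,2,0,0,0,70],[0,0,0,0,0,0,70]]]'
```

```text
time: 4.53
ee_pos: [0.6305, 0.2512, 0.258]
tcp_rot: [-179.6, -0.2, 76.2]
wrist_force: [-0.4, -0.3, -0.9]
opening: 0.0596
```

```bash
python3 -m pendant '[[[0.3,0.1,2,0,0,0,70],[0,0,2,0,0,0,70],[0,0,1.5,0,0,0,70],[0,0,0,0,0,0,70]]]'
python3 - <<'E'
from h import *
im=snap('wrist','w2.png');print(bot.get_obs()['ee_pos'])
E
```

```text
time: 4.87
ee_pos: [0.6316, 0.2515, 0.2169]
tcp_rot: [179.6, -0.7, 76.0]
wrist_force: [-1.6, -0.5, -0.5]
opening: 0.0597
[0.63191169 0.25156328 0.21922253]
```

View pics/w2.png

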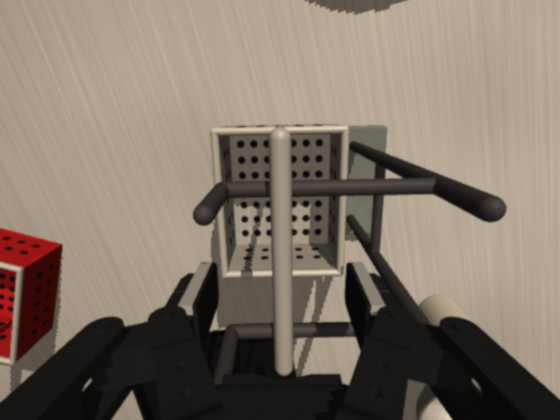

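The bar sits at column ~281, centred between the fingertips and clear of the prongs at rows 187 and 330. I'll go down the last 2.2 cm and close.

```bash
python3 -m pendant '[[[0.2,0,1.5,0.003,0.005,0,70],[0,0,1.0,0,0,0,70],[0,0,0,0,0,0,70]]]'; python3 -m pendant '[[[0,0,0,0,0,0,70]]]'
```

```text
time: 5.17
ee_pos: [0.634, 0.2533, 0.2034]
tcp_rot: [179.2, -1.4, 76.0]
wrist_force: [0.3, 0.1, -0.4]
opening: 0.0601
time: 5.25
ee_pos: [0.6342, 0.2532, 0.2054]
tcp_rot: [179.1, -1.4, 75.9]
wrist_force: [0.5, -0.3, 0.2]
opening: 0.0597
```

```bash
python3 -m pendant '[[[0,0,1.2,0.015,-0.024,-0.01,70],[0,0,0,0,0,0,70]]]'; python3 -m pendant '[[[0,0,0,0,0,0,70]]]'
```

```text
time: 5.42
ee_pos: [0.6349, 0.2532, 0.1969]
tcp_rot: [179.8, -0.1, 76.5]
wrist_force: [0.3, 0.2, -0.8]
opening: 0.0597
time: 5.5
ee_pos: [0.6353, 0.2534, 0.1985]
tcp_rot: [179.7, -0.2, 76.5]
wrist_force: [0.1, 0.7, 0.7]
opening: 0.0599
```

```bash
python3 -m pendant '[[[0,0,0.3,0,0,0,0],[0,0,0,0,0,0,0],[0,0,0,0,0,0,0],[0,0,0,0,0,0,0],[0,0,0,0,0,0,0]]]' 60; python3 -m pendant '[[[0,0,0,0,0,0,0],[0,0,0,0,0,0,0],[0,0,0,0,0,0,0],[0,0,0,0,0,0,0],[0,0,0,0,0,0,0]]]'
```

```text
time: 5.92
ee_pos: [0.6356, 0.2535, 0.1984]
tcp_rot: [179.5, -0.4, 76.4]
wrist_force: [0.4, -0.7, -2.2]
opening: 0.0077
time: 6.33
ee_pos: [0.6356, 0.2535, 0.1984]
tcp_rot: [179.5, -0.4, 76.4]
wrist_force: [-0.3, 1.0, -0.6]
opening: 0.0078
```

```bash
python3 -m pendant '[[[0,0,-0.6,0,0,0,0],[0,0,-1,0,0,0,0],[0,0,-1,0,0,0,0],[0,0,-1,0,0,0,0],[0,0,-1,0,0,0,0]]]';  python3 -m pendant '[[[0,0,-0.8,0,0,0,0],[0,0,-0.4,0,0,0,0],[0,0,0,0,0,0,0]]]'
```

```text
time: 6.75
ee_pos: [0.6337, 0.2526, 0.2444]
tcp_rot: [179.9, -0.1, 76.4]
wrist_force: [0.5, 0.8, -3.9]
opening: 0.0079
time: 7.0
ee_pos: [0.634, 0.2526, 0.2611]
tcp_rot: [179.7, -0.2, 76.4]
wrist_force: [0.5, -0.0, -4.1]
opening: 0.0079
```

```bash
python3 -m pendant '[[[0,0,0,0,0,0,0],[0,0,0,0,0,0,0]]]'
python3 - <<'E'
from h import *
a=snap('side','s2.png')[120:360,40:240];cv2.imwrite('pics/s2c.png',cv2.resize(a,None,fx=2.5,fy=2.5,interpolation=cv2.INTER_CUBIC)[:,:,::-1])
E
```

```text
time: 7.17
ee_pos: [0.6342, 0.2526, 0.2612]
tcp_rot: [179.7, -0.2, 76.4]
wrist_force: [-0.2, 0.0, -3.0]
opening: 0.0077
```

View pics/s2c.png

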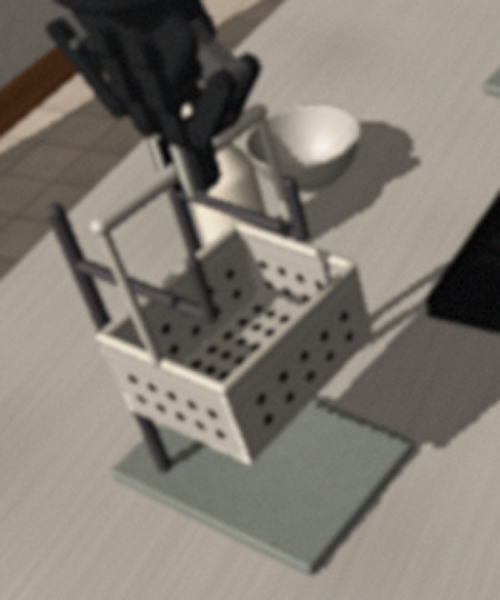

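The basket hangs level in the grip, at (225,340) in this crop. Its bar is above the hook tips and the prongs pass through the bail. I'll move it out along the stand's −x (tool −y), ramping the speed.

```bash
python3 -m pendant '[[[0,-0.4,0,0,0,0,0],[0,-0.8,0,0,0,0,0],[0,-1,0,0,0,0,0],[0,-1,0,0,0,0,0],[0,-1,0,0,0,0,0]]]';  python3 -m pendant '[[[0,-1,0,0,0,0,0],[0,-1,0,0,0,0,0],[0,-1,0,0,0,0,0],[0,-1,0,0,0,0,0],[0,-1,0,0,0,0,0]]]'
```

```text
time: 7.63
ee_pos: [0.5917, 0.2619, 0.2568]
tcp_rot: [179.9, -0.0, 76.3]
wrist_force: [0.3, -0.4, -3.7]
opening: 0.0078
time: 8.05
ee_pos: [0.5382, 0.2739, 0.2542]
tcp_rot: [-179.9, 0.1, 76.3]
wrist_force: [-0.4, -1.0, -3.4]
opening: 0.0075
```

```bash
python3 -m pendant '[[[0,-1,-0.1,0,0,0,0],[0,-1,-0.1,0,0,0,0],[0,-1,-0.1,0,0,0,0],[0,-1,-0.1,0,0,0,0],[0,-0.6,-0.1,0,0,0,0]]]';  python3 -m pendant '[[[0,-0.3,0,0,0,0,0],[0,0,0,0,0,0,0],[0,0,0,0,0,0,0]]]'
```

```text
time: 8.47
ee_pos: [0.4879, 0.2854, 0.2588]
tcp_rot: [-179.8, 0.2, 76.4]
wrist_force: [-0.3, -0.2, -3.8]
opening: 0.008
time: 8.72
ee_pos: [0.4833, 0.2868, 0.2599]
tcp_rot: [-179.8, 0.1, 76.4]
wrist_force: [-0.6, -1.1, -3.1]
opening: 0.0074
```

```bash
python3 -m pendant '[[[-0.5,0.1,0,0,0,0,0],[-1,0.2,0,0,0,0,0],[-1.5,0.35,0,0,0,0,0],[-1.7,0.4,0,0,0,0,0],[-1.7,0.4,-0.1,0,0,0,0]]]';  python3 -m pendant '[[[-1.7,0.4,-0.1,0,0,0,0],[-1.7,0.4,-0.1,0,0,0,0],[-1.7,0.4,-0.1,0,0,0,0],[-1.7,0.4,-0.1,0,0,0,0],[-1.7,0.4,-0.1,0,0,0,0]]]'; python3 -m pendant '[[[-1.7,0.4,-0.1,0,0,0,0],[-1.7,0.4,-0.1,0,0,0,0],[-1.7,0.4,-0.1,0,0,0,0],[-1.7,0.4,-0.1,0,0,0,0],[-1.7,0.4,-0.1,0,0,0,0]]]'
```

```text
time: 9.13
ee_pos: [0.4833, 0.2188, 0.2591]
tcp_rot: [-179.8, 0.2, 76.6]
wrist_force: [-1.0, -0.8, -3.3]
opening: 0.0078
time: 9.55
ee_pos: [0.483, 0.1223, 0.2637]
tcp_rot: [-179.7, 0.3, 76.4]
wrist_force: [1.1, -0.6, -3.0]
opening: 0.0078
time: 9.97
ee_pos: [0.4814, 0.0255, 0.269]
tcp_rot: [-179.8, 0.3, 76.2]
wrist_force: [0.1, -0.1, -3.6]
opening: 0.0076
```

```bash
python3 -m pendant '[[[-1.4,0.3,0,0,0,0,0],[-1,0.2,0,0,0,0,0],[-0.6,0.1,0,0,0,0,0],[-0.3,0.1,0,0,0,0,0],[0,0,0,0,0,0,0]]]';  python3 -m pendant '[[[0,0,1.2,0,0,0,0],[0,0,1.2,0,0,0,0],[0,0,1.2,0,0,0,0],[0,0,1.2,0,0,0,0],[0,0,1.2,0,0,0,0]]]'
python3 - <<'E'
from h import *
a=snap('side','s3.png')[60:300,150:390];cv2.imwrite('pics/s3c.png',cv2.resize(a,None,fx=2.5,fy=2.5,interpolation=cv2.INTER_CUBIC)[:,:,::-1])
E
```

```text
time: 10.38
ee_pos: [0.479, -0.0171, 0.2693]
tcp_rot: [-179.8, 0.4, 75.8]
wrist_force: [0.3, 0.2, -3.9]
opening: 0.008
time: 10.8
ee_pos: [0.4799, -0.0165, 0.2097]
tcp_rot: [179.9, 0.3, 75.8]
wrist_force: [-0.7, 0.3, -3.2]
opening: 0.0077
```

View pics/s3c.png

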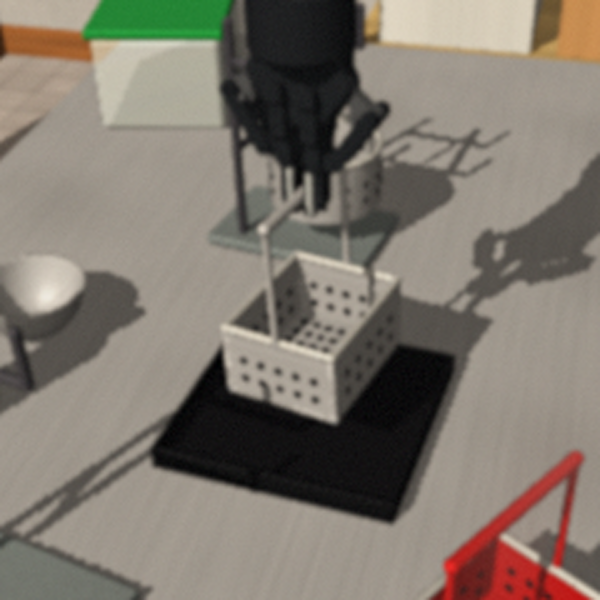

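The basket hangs level above the tray, centred on it. Contact is expected at TCP z ≈ 0.152. Lowering gently.

```bash
python3 -m pendant '[[[0,0,0.8,0,0,0,0],[0,0,1,0,0,0,0],[0,0,1,0,0,0,0],[0,0,0.9,0,0,0,0],[0,0,0.5,0,0,0,0]]]';  python3 -m pendant '[[[0,0,0.3,0,0,0,0],[0,0,0.3,0,0,0,0],[0,0,0.3,0,0,0,0],[0,0,0.3,0,0,0,0]]]'
```

```text
time: 11.27
ee_pos: [0.4793, -0.0154, 0.1625]
tcp_rot: [-179.9, 0.3, 75.9]
wrist_force: [0.6, 0.6, -3.4]
opening: 0.0077
time: 11.6
ee_pos: [0.4792, -0.0171, 0.1539]
tcp_rot: [179.8, 0.5, 75.8]
wrist_force: [-9.5, -4.9, 26.5]
opening: 0.0076
```

```bash
python3 -m pendant '[[[0,0,-0.15,0,0,0,0],[0,0,0,0,0,0,0],[0,0,0,0,0,0,0]]]' 30
python3 - <<'E'
from h import *
a=snap('side','s4.png')[60:300,150:390];cv2.imwrite('pics/s4c.png',cv2.resize(a,None,fx=2.5,fy=2.5,interpolation=cv2.INTER_CUBIC)[:,:,::-1])
E
```

```text
time: 11.85
ee_pos: [0.4801, -0.0175, 0.1578]
tcp_rot: [179.6, 0.5, 75.8]
wrist_force: [0.3, 0.2, -3.2]
opening: 0.0077
```

View pics/s4c.png

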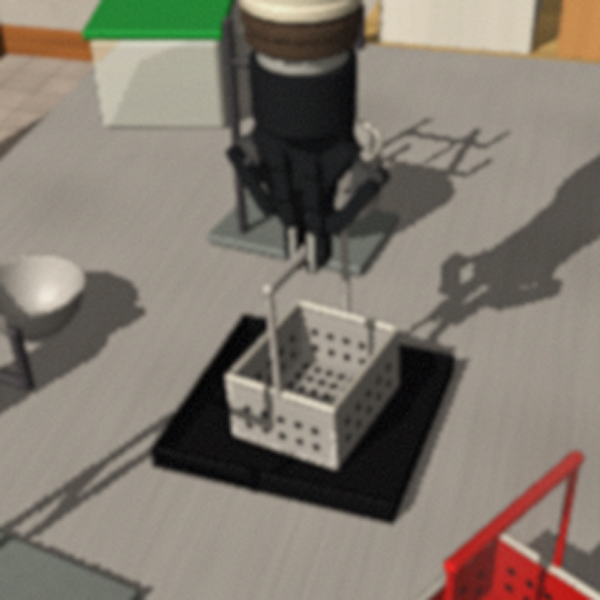

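The basket is inside the rim and upright, but the back-off left it hanging about 2 mm up. I'll touch down lightly once more, then open.

```bash
python3 -m pendant '[[[0,0,0.2,0,0,0,0],[0,0,0.1,0,0,0,0],[0,0,0.0,0,0,0,0]]]'
```

```text
time: 12.15
ee_pos: [0.48, -0.0176, 0.1543]
tcp_rot: [179.6, 0.5, 75.8]
wrist_force: [-1.8, -1.4, 3.4]
opening: 0.008
```

```bash
python3 -m pendant '[[[0,0,0.1,0,0,0,0],[0,0,0,0,0,0,0]]]'
```

```text
time: 12.32
ee_pos: [0.48, -0.018, 0.1543]
tcp_rot: [179.5, 0.6, 75.8]
wrist_force: [-0.3, 0.6, -2.4]
opening: 0.008
```

```bash
python3 -m pendant '[[[0,0,0.1,0,0,0,0],[0,0,0,0,0,0,20],[0,0,0,0,0,0,50],[0,0,0,0,0,0,70],[0,0,0,0,0,0,70]]]'; python3 -m pendant '[[[0,0,0,0,0,0,70],[0,0,-1,0,0,0,70],[0,0,-2,0,0,0,70],[0,0,-2.5,0,0,0,70],[0,0,-2.5,0,0,0,70]]]'; python3 -m pendant '[[[0,0,-2.5,0,0,0,70],[0,0,-2.5,0,0,0,70],[0,0,-2.5,0,0,0,70],[0,0,-1,0,0,0,70],[0,0,0,0,0,0,70]]]'; python3 -m pendant '[[[0,0,0,0,0,0,70],[0,0,0,0,0,0,70],[0,0,0,0,0,0,70]]]'
python3 - <<'E'
from h import *
a=snap('side','s5.png')[100:280,160:400];b=snap('top','t5.png')[110:290,60:300]
cv2.imwrite('pics/f.png',cv2.resize(np.hstack([a,b]),None,fx=1.65,fy=2,interpolation=cv2.INTER_CUBIC)[:,:,::-1])
for c in('side','top'):
    for t in('square_basket','round_basket','tray'):print(c,t,[(np.round(m['uv']),round(m['confidence'],2)) for m in bot.mark_of(c,t)])
print('expected at tray centre',proj('side',[.48,-.018,.004]),proj('top',[.48,-.018,.004]))
E
```

```text
time: 12.73
ee_pos: [0.4805, -0.0179, 0.1539]
tcp_rot: [179.5, 0.5, 75.8]
wrist_force: [0.1, -0.4, 1.2]
opening: 0.0528
time: 13.15
ee_pos: [0.4777, -0.0167, 0.2325]
tcp_rot: [180.0, 0.6, 75.8]
wrist_force: [0.1, 0.2, -0.9]
opening: 0.0594
time: 13.57
ee_pos: [0.4777, -0.0155, 0.3299]
tcp_rot: [179.5, 0.5, 75.8]
wrist_force: [0.6, -0.2, -0.3]
opening: 0.0596
time: 13.82
ee_pos: [0.4779, -0.0155, 0.3299]
tcp_rot: [179.4, 0.5, 75.8]
wrist_force: [-0.1, 0.4, 0.3]
opening: 0.06
side square_basket [(array([344., 330.]), 0.93), (array([277., 226.]), 0.56)]
side round_basket [(array([281., 139.]), 0.97)]
side tray []
top square_basket [(array([169., 304.]), 0.69)]
top round_basket [(array([419., 168.]), 0.69)]
top tray [(array([146., 141.]), 0.74)]
expected at tray centre [274.51347026 223.61460633] [275.77912432 207.22067778]
```

View pics/f.png

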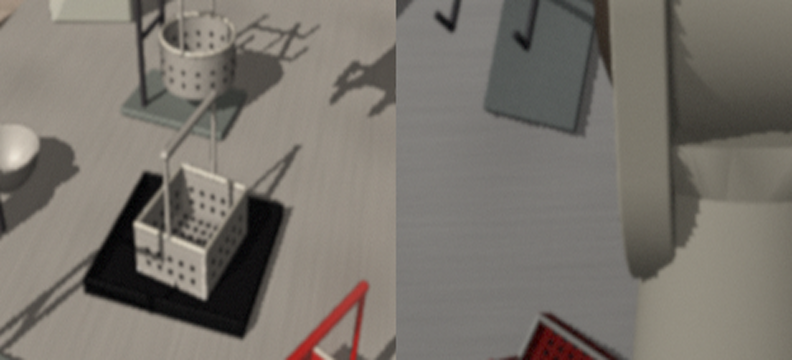

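The basket stands flat inside the tray rim: side mark at (277,226), expected (275,224). The round basket's side mark is unchanged at (281,139), and the gripper is well clear.

```bash
python3 -c "
from workcell import bot
print(bot.job_done())"
```

```text
the job is handed in; nothing more can be done
None
```

The square basket is standing flat in the black tray and released. I handed the job in at about 14 s on the robot's clock; it reports no verdict.

**What I did:** I gripped the middle of the bar and lifted it 63 mm straight up, clear of the hook tips. I drew it off about 155 mm along the stand's −x and carried it over the tray. I set it down while still gripped, then opened the fingers and rose straight up.

**Final checks:**
- **Square basket:** it looks upright inside the rim in the side view. Its mark is about 3 px from where the tray centre should appear.
- **Round basket:** its side-view mark is exactly where it was at the start, (281, 139). The top view gave (419, 168) against (415, 169) before, which is within detector noise.
- **Arm:** the gripper is about 0.18 m above the set-down height and the wrist force is near zero, so it touches nothing.

**What failed or disagreed:**
- **First touchdown:** it pressed with about 27 N, so I backed off and set it down again lightly.
- **Side camera:** its calibration disagreed with the top camera by about 4 px vertically when I located the stand. The wrist camera settled it.
- **Final top view:** the arm hid the tray, so that view could not confirm the placement. The top-view "tray" mark there was false, and the top-view "square_basket" mark was the red look-alike.

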